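Load a rinse flask into the particle tester

ROBOT

A 7-joint arm with a two-finger parallel gripper is mounted at the origin on the work surface. World frame = base frame: x ahead of the robot, y to its left, z up, the work surface at z = 0. Lengths are in m, angles in rad, forces in N, time in s.
With the tool pointing down it reaches from about 0.4 to 0.85 m from the base axis. Payload 10.4 kg.
Tool frame: the origin (TCP) lies between the finger pads; the fingertips stand 11 mm ahead of it and the grasp point (between the pads) lies 8 mm behind it (r.tcp_to_tips is the distance from the TCP to the fingertips, in m); z points along the fingers, y is the line along which they close (so a half turn about z gives the same grasp; the last joint's range is limited). The gripper opens to 87 mm and grips with 3 to 60 N. Pads are 19 mm wide; open, the fingers measure 117 mm over their backs; the gripper's body (75 mm by 190 mm) begins 51 mm behind the grasp point.
Start: joints at [-1.17, 0.332, -0.065, 1.46, 0.022, 1.35, -0.088], TCP at [0.257, 0.57, 0.206] pointing down, gripper open.
Joint ranges: [-2.6, 2.6], [-0.5, 2.12], [-1.47, 1.34], [0.16, 2.42], [-1.27, 4.41], [0.06, 2.06], [-2.6, 2.6]. Speed limits (rad/s): [2.22, 2.22, 2.79, 2.79, 3.14, 3.14, 3.14].

INTERFACE

Orientations are given as a unit quaternion [x, y, z, w].
In Python, from bench import r gives the robot as it stands. The module is installed in compiled form; this text tells all that it offers.
- The arm moves only by the shell command python3 -m crank 'ROWS' [FORCE]. ROWS is JSON, a list of rows, each an object of numbers: "claw": the closure, from -1 (fully open) to 1 (shut); "dx", "dy", "dz": the shift along the tool's x, y, z each as a share of 3 cm, from -1 to 1; "ax", "ay", "az": the turn, a rotation vector about the tool's x, y, z each as a share of 6 degrees, from -1 to 1. A call has 1 to 8 rows; each row shifts and turns the commanded pose from where the row before left it, along the tool's axes as they then stand; what a row does not reach is not made up. A row lasts 1/12 s, in which the tool goes at most 41.7 mm and 7.16 degrees, less where a joint would pass 70% of its speed; a pose out of reach is approached as far as the arm can. A call with a number of a shift or a turn outside -1 to 1 is refused whole. A call with a gripper value outside its range is refused whole. The fingers move at their own pace and stop on an object; FORCE is the grip in N (left out, the last holds). Time passes only in rows, so rows that do not move let the fingers close. It gives the time, the measured TCP pose, the force, the opening and the grip force at its end, in the units of the state.
- r.read_state(): the state, without advancing time (a new reading comes with each control period).
- r.camera(name): name is "scene" or "top"; returns a dict with "color" (400x640x3 uint8, red, green, blue), "mtx" (3x3 intrinsics, pixels), "R" (3x3) and "t" (3): a world point X has camera coordinates R X + t. Camera axes: x right, y down, z forward; pixel columns grow to the right and rows downward; lengths in m; the calibration is good to about 2 mm. A picture is of the moment at which its call begins. There is no depth.
- r.close_job(): hands the job in; it is judged then, once.
The state is a dict: "time": time; "joint_positions": joint angles; "joint_vel": joint speeds; "joint_torque": joint torques, N m; "ee_pos": TCP position; "eef_rot": TCP orientation; "ft_force": force on the tool from outside, world axes, zero at the start; "torque": the same for the moment, N m; "width": finger opening in m; "grip_force": force on a finger pad.
Only numpy, scipy, OpenCV 4.12 (cv2) and the standard library are available. Lean on these libraries where they do the work, as an engineer would, in place of code of your own. Each camera call takes 0.05 s, during which the arm holds its last target. There are 200 camera calls.

TASK

Take the flat-bladed opening tool and, with its blade under the lip, lever the particle tester's cover open until it stands back past upright by itself (do not open it with the fingers), then lay the tool down flat on the bench. Then take the round flask by its neck, keep it upright, seat it in the sprung ring inside the tester and press it straight down until the ring is at the bottom of its travel. Finish while still gripping the flask and holding the ring fully down; leave the conical flask, the hard drive and the torch where they are.

Things in the scene. Friction and masses are not known exactly. Their poses are not given: they have to be found in the camera images.
- tester: Fixed white instrument, 176 (its x) by 250 mm (its y). Origin: on the bench under the centre of its square well (84 mm inside, walls 8 mm, top at 58 mm, floor at 10 mm). Its -x points out of the lip side, where the blade goes in: roughly world -y, turned by up to 0.25 rad. Its y from -51 to -149 mm (away from the robot) is a 66 mm high part with a screen; all else is at most 58 mm high.
- cover (a joint): Hinge of the grey cover over the well, rad: 0 shut and level, 1.57 upright, 1.95 end stop (leaning back from the well). A 4 mm plate, 100 mm wide, reaching 116 mm from the hinge, 60 g; the friction hinge keeps it where it is left. Lifting it at the lip takes about 1 N. Open, its top reaches 175 mm above the bench.
- cover_lip (a point): Middle of the lower front edge of the cover, 58 mm above the bench when shut. The cover's last 16 mm overhang the front wall as a lip. Under it is a slot 12 mm high and 16 mm deep, open to front and sides, over a ledge whose top is 46 mm above the bench and which ends level with the lip (tester x = -66 mm).
- cover_hinge (a point): Middle of the cover's hinge line, at tester x = +50 mm, 58 mm above the bench, level with the underside of the cover. The hinge line runs along the tester's y axis.
- cradle (a joint): Travel of the sprung ring downwards, m: 0 at rest (top), 0.014 at the bottom stop. The spring has 3.5 N of preload and takes 8.4 N at the bottom; the flask's own weight does not move it.
- cradle_seat (a point): Centre of the upper rim of the sprung aluminium ring (upright axis, inner diameter 48, outer 68, 10 mm high) in the middle of the well; 46 mm above the bench when at rest, 32 mm when fully pressed. The round flask seats centred with its bulb on the inner rim, its foot then about 7 mm below this point.
- blade: Opening tool lying on the bench: black handle (90 long, 13 wide, 16 mm high; its x from -50 to 40 mm), then a flat steel blade 11 mm wide, 3 mm thick, to x = 105 mm at mid height (8 mm above the underside). Origin: under the handle, 50 mm from its rear end, near the centre of mass; +x points to the tip, z up. About 45 g. Starts with its tip roughly towards world +y.
- blade_tip (a point): Middle of the end of the blade.
- blade_grip (a point): Place to grip the tool: in the handle at mid height, 8 mm above its underside, 105 mm behind the tip.
- flask: Round-bulbed clear glass flask with a flat foot, upright: bulb 58 mm in diameter with its centre 23.5 mm above the foot, straight neck 22 mm in diameter from 52 to 100 mm, dark stopper 25 mm in diameter to 112 mm. Origin: centre of the foot. About 120 g. It and the conical flask may stand in either of two places.
- conical: Bystander: conical clear glass flask, 64 mm across the foot, 96 mm high, upright. Origin: centre of the foot. Leave it alone.
- drive: Bystander: opened hard drive lying flat, 101 x 147 x 26 mm. Origin: centre of the underside. Leave it alone.
- torch: Bystander: black torch standing on its lens, 40 mm in diameter, 135 mm high. Origin: centre of the underside. Leave it alone.
Not all that is in view belongs to the job. What is shaped like the flask but purple or red is not meant.

How it is judged:
By the outcome, as a careful person would: the job done as asked, in the order asked, and still so for the second after the job is handed in, while the arm keeps its last pose, push and grip.
It also fails if it takes over 64 s, if anything falls off the work surface, if the arm or the gripper's body presses on something with over 40 N, if the wrist force passes 120 N, or if a joint passes its speed limit or range.

## Working session

There is one attempt and no reset: what is moved stays moved. The work goes in short steps, Python scripts to look and compute and a shell command to move; the robot and the scene stay as the last step left them, time stands still between calls to the robot, and variables do not carry over. Pictures are saved under pics/ and viewed, at most 10 in all, crops included, and the job is handed in when it is done.

```bash
mkdir -p pics
python3 - <<'E'
from bench import r
import cv2
s=r.read_state();print(s['time'],s['ee_pos'],s['eef_rot'],s['width'])
for n in('scene','top'):
    c=r.camera(n);cv2.imwrite(f'pics/{n}0.png',c['color'][:,:,::-1]);print(c['mtx'].tolist(),(-c['R'].T@c['t']).round(3),c['R'].round(3).tolist())
E
```

```text
0.0 [0.25683938 0.56933647 0.2049431 ] [ 2.10308129e-01  9.77634894e-01 -7.00204911e-04 -1.21878329e-04] 0.08760241495272664
[[389.5055972224437, 0.0, 317.39250568452866], [0.0, 389.5055972224437, 205.15041441276534], [0.0, 0.0, 1.0]] [ 1.115 -0.256  1.119] [[0.431, 0.902, -0.004], [0.781, -0.375, -0.5], [-0.452, 0.213, -0.866]]
[[425.19606414879365, 0.0, 330.3141481469232], [0.0, 425.19606414879365, 191.51600158142307], [0.0, 0.0, 1.0]] [ 0.367 -0.018  1.174] [[-0.005, -1.0, -0.03], [-0.986, 0.01, -0.166], [0.166, 0.029, -0.986]]
```

View pics/scene0.png

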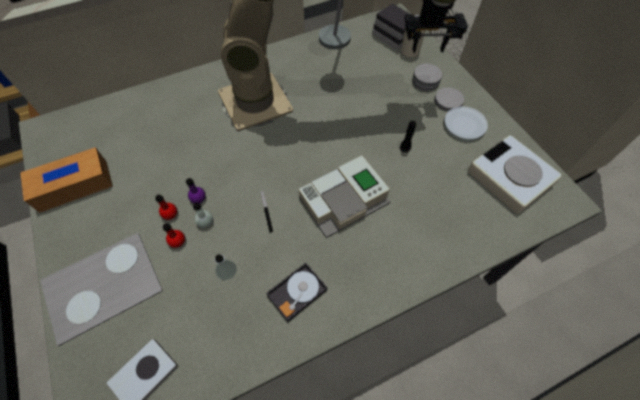

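View pics/top0.png

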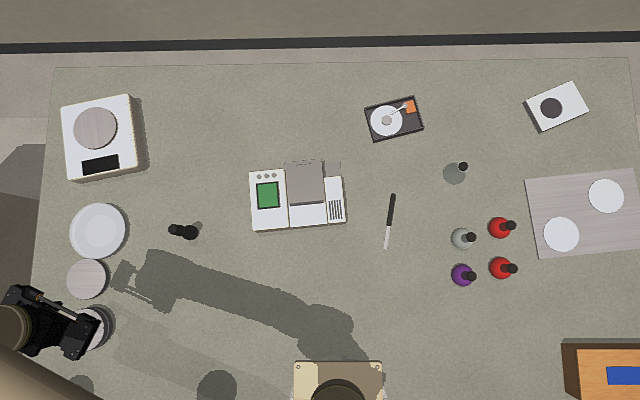

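The top view shows the tester at about (297,195), with its screen on the left (+Y) and the cover's lip on the upper side. So the lip faces world +X, not -y as the text says. The tool is at (390,220) with its blade pointing down in the image (-X). Clear flasks stand at (462,238) and (455,173). I'll enlarge this region.

```bash
cat > h.py <<'E'
from bench import r
import cv2,numpy as np
def ray(c,uv,z):
    o=-c['R'].T@c['t']; d=c['R'].T@np.linalg.inv(c['mtx'])@np.array([*uv,1.])
    return o+d*(z-o[2])/d[2]
def proj(c,X):
    p=c['mtx']@(c['R']@np.array(X)+c['t']); return p[:2]/p[2]
def tri(c1,u1,c2,u2):
    P=[c['mtx']@np.c_[c['R'],c['t']] for c in(c1,c2)]
    X=cv2.triangulatePoints(P[0],P[1],np.array(u1,float),np.array(u2,float))[:,0];return X[:3]/X[3]
def crop(n,name,x0,y0,w,h,k):
    c=r.camera(n);im=cv2.resize(c['color'][y0:y0+h,x0:x0+w,::-1],None,fx=k,fy=k,interpolation=cv2.INTER_CUBIC)
    cv2.imwrite(f'pics/{name}.png',im);return c
E
python3 - <<'E'
from h import *
crop('top','t1',240,145,250,150,3.2)
crop('scene','s1',180,150,220,140,3.6)
E
```

```text
(no output)
```

View pics/t1.png

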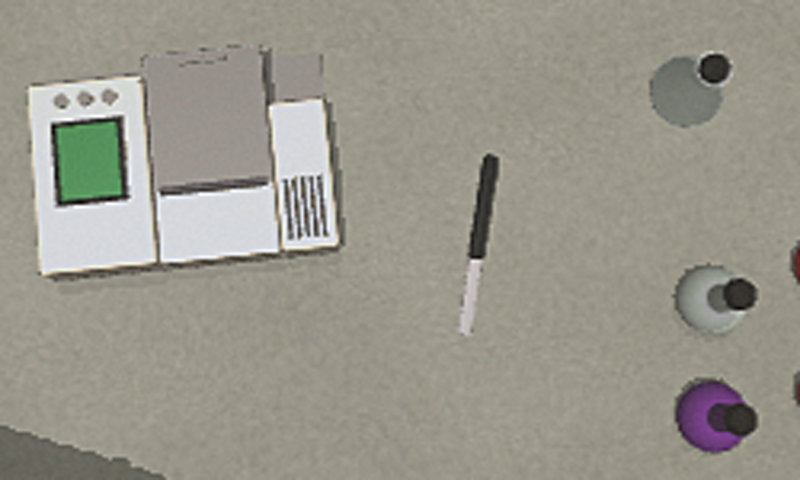

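View pics/s1.png

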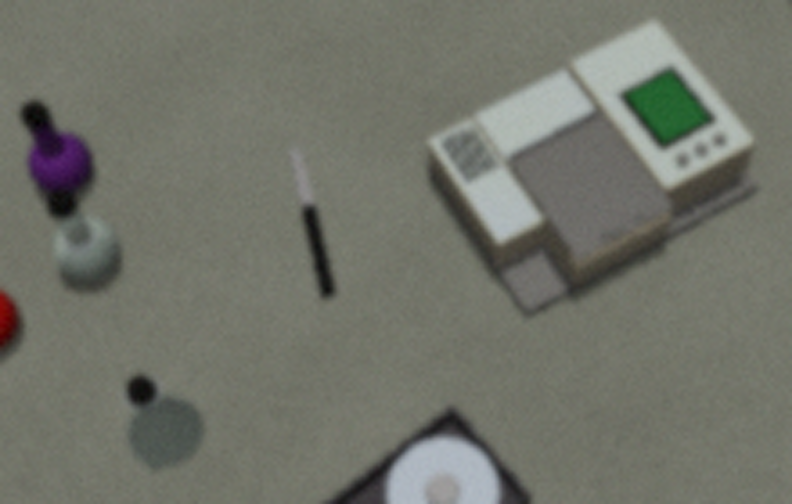

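The round flask is at top-view pixel (462,238), grey with a neck, beside the purple one. The conical one is at (455,173). The cover's lip edge runs from (285,162) to (323,159), and the hinge strip is at about y=203.

Run:
```python
from h import *
c=r.camera('top');s=r.camera('scene');im=c['color'].astype(int)
f=lambda x,y:(x/3.2+240,y/3.2+145)
g=lambda x,y:(x/3.6+180,y/3.6+150)
A,B,C,D=[ray(c,f(*p),.062)[:2] for p in((143,55),(266,46),(158,187),(268,178))]
print('cover FL FR HL HR',A,B,C,D,np.linalg.norm(A-B),np.linalg.norm(A-C),np.linalg.norm(B-D))
a=((A-C)+(B-D));print('lip dir yaw',np.arctan2(a[1],a[0]), 'from front edge',np.arctan2(-(A-B)[0],(A-B)[1]))
# tester body edges: far-left screen part z=.066, near edge
P=[ray(c,f(*p),z)[:2] for p,z in(((28,86),.066),((42,274),.066),((156,262),.066),((340,247),.058))]
print('body',P)
# scene check of cover front corners
A2,B2=[ray(s,g(*p),.062)[:2] for p in((668,210),(570,275))];print('scene FL FR',A2,B2)
roi=np.zeros(im.shape[:2],bool);roi[185:255,375:405]=1
m=roi&(im.max(2)<75)
pts=np.array([ray(c,(x,y),.016)[:2] for y,x in np.argwhere(m)]);mu=pts.mean(0);w,v=np.linalg.eigh(np.cov(pts.T))
print('handle centroid',mu,'dir',v[:,1],np.ptp((pts-mu)@v[:,1]))
print('rear,tip px',ray(c,f(491,154),.016),ray(c,f(477,258),.016),ray(c,f(465,335),.0095))
print('scene tip, rear',ray(s,g(294,149),.0095),ray(s,g(328,296),.016))
# flask stopper + foot
print('stopper tri',tri(c,f(741,293),s,g(61,204)), ray(c,f(741,293),.112),ray(s,g(61,204),.112),'bulb tri',tri(c,f(708,298),s,g(88,253)))
```

```text
cover FL FR HL HR [0.63553442 0.13678115] [0.64202585 0.03312073] [0.52324949 0.12287643] [0.52991986 0.03171201] 0.10386346893089753 0.1131425919292887 0.11211484235187025
lip dir yaw 0.06813882554564521 from front edge 0.0625404078408319
body [array([0.60910339, 0.23258404]), array([0.45170843, 0.2168128 ]), array([0.46082418, 0.12332744]), array([ 0.47268253, -0.02716174])]
scene FL FR [0.63824432 0.13347978] [0.6575853  0.02830532]
handle centroid [ 0.51076453 -0.14874963] dir [-0.98451582  0.17529578] 0.08939633768512045
rear,tip px [ 0.55568627 -0.15803016  0.016     ] [ 0.46639322 -0.14356015  0.016     ] [ 0.40188843 -0.13233999  0.0095    ]
scene tip, rear [ 0.40612755 -0.12969463  0.0095    ] [ 0.56440456 -0.15920493  0.016     ]
stopper tri [ 0.43049477 -0.3371324   0.1017838 ] [ 0.42963703 -0.33508937  0.112     ] [ 0.43791045 -0.33518362  0.112     ] bulb tri [ 0.43145231 -0.33610636  0.01455479]
```

```bash
cat > d.py <<'E'
# usage: d.py x y z yaw_deg_of_tool_x  -> remaining turn (6deg units, do first) and shift (30mm units, axes after the turn)
import sys,numpy as np
from scipy.spatial.transform import Rotation as R
from bench import r
x,y,z,a=map(float,sys.argv[1:5]);a=np.radians(a)
s=r.read_state();Rc=R.from_quat(s['eef_rot'])
X=np.array([np.cos(a),np.sin(a),0]);Z=np.array([0,0,-1.]);Rt=R.from_matrix(np.c_[X,np.cross(Z,X),Z])
d=np.array([x,y,z])-s['ee_pos']
print('t',round(s['time'],2),'turn',(np.degrees((Rc.inv()*Rt).as_rotvec())/6).round(2),'shift after',(Rt.inv().apply(d)/.03).round(2),'now',(Rc.inv().apply(d)/.03).round(2),'F',s['ft_force'].round(1),'w',round(s['width'],4),round(s['grip_force'],1))
E
python3 d.py .505 -.149 .15 169.9; python3 -m crank '[{"claw":-1,"az":-0.8},{"claw":-1,"az":-0.8},{"claw":-1,"az":-0.77}]' 50; python3 d.py .505 -.149 .15 169.9
```

```text
t 0.3 turn [-0.   -0.   -2.36] shift after [-12.34 -22.13   1.85] now [-17.39 -18.43   1.86] F [ 0.   0.6 -1.1] w 0.0872 0.0
t 0.3 turn [-0.   -0.   -2.36] shift after [-12.34 -22.13   1.85] now [-17.39 -18.43   1.86] F [ 0.   0.6 -1.1] w 0.0872 0.0invalid input at $[0]: expected keys claw, dx, dy, dz, ax, ay, az
```

```bash
python3 -m crank '[{"claw":-1,"dx":0,"dy":0,"dz":0,"ax":0,"ay":0,"az":-0.8},{"claw":-1,"dx":0,"dy":0,"dz":0,"ax":0,"ay":0,"az":-0.8},{"claw":-1,"dx":0,"dy":0,"dz":0,"ax":0,"ay":0,"az":-0.76}]' 50
python3 -m crank '[{"claw":-1,"dx":-0.5,"dy":-0.9,"dz":0,"ax":0,"ay":0,"az":0},{"claw":-1,"dx":-0.5,"dy":-0.9,"dz":0,"ax":0,"ay":0,"az":0},{"claw":-1,"dx":-0.5,"dy":-0.9,"dz":0,"ax":0,"ay":0,"az":0},{"claw":-1,"dx":-0.5,"dy":-0.9,"dz":0,"ax":0,"ay":0,"az":0},{"claw":-1,"dx":-0.5,"dy":-0.9,"dz":0,"ax":0,"ay":0,"az":0},{"claw":-1,"dx":-0.5,"dy":-0.9,"dz":0,"ax":0,"ay":0,"az":0},{"claw":-1,"dx":-0.5,"dy":-0.9,"dz":0,"ax":0,"ay":0,"az":0},{"claw":-1,"dx":-0.5,"dy":-0.9,"dz":0,"ax":0,"ay":0,"az":0}]' 50
python3 d.py .505 -.149 .15 169.9
```

```text
time: 0.55
ee_pos: [0.2569, 0.5697, 0.2057]
eef_rot: [0.086, 0.996, -0.0, -0.0]
ft_force: [0.4, 0.1, 0.4]
width: 0.0872
grip_force: 0.0
time: 1.22
ee_pos: [0.3374, 0.3345, 0.2058]
eef_rot: [0.088, 0.996, 0.0, 0.0]
ft_force: [0.9, -0.4, 0.4]
width: 0.0873
grip_force: 0.0
t 1.22 turn [ 0.  0. -0.] shift after [ -8.33 -14.89   1.86] now [ -8.33 -14.88   1.86] F [ 0.9 -0.4  0.4] w 0.0873 0.0
```

```bash
python3 -m crank '[{"claw":-1,"dx":-0.52,"dy":-0.93,"dz":0,"ax":0,"ay":0,"az":0},{"claw":-1,"dx":-0.52,"dy":-0.93,"dz":0,"ax":0,"ay":0,"az":0},{"claw":-1,"dx":-0.52,"dy":-0.93,"dz":0,"ax":0,"ay":0,"az":0},{"claw":-1,"dx":-0.52,"dy":-0.93,"dz":0,"ax":0,"ay":0,"az":0},{"claw":-1,"dx":-0.52,"dy":-0.93,"dz":0,"ax":0,"ay":0,"az":0},{"claw":-1,"dx":-0.52,"dy":-0.93,"dz":0,"ax":0,"ay":0,"az":0},{"claw":-1,"dx":-0.52,"dy":-0.93,"dz":0,"ax":0,"ay":0,"az":0},{"claw":-1,"dx":-0.52,"dy":-0.93,"dz":0,"ax":0,"ay":0,"az":0}]' >/dev/null
python3 -m crank '[{"claw":-0.5,"dx":-0.52,"dy":-0.93,"dz":0,"ax":0,"ay":0,"az":0},{"claw":-0.5,"dx":-0.52,"dy":-0.93,"dz":0,"ax":0,"ay":0,"az":0},{"claw":-0.5,"dx":-0.52,"dy":-0.93,"dz":0,"ax":0,"ay":0,"az":0},{"claw":-0.5,"dx":-0.52,"dy":-0.93,"dz":0.2,"ax":0,"ay":0,"az":0},{"claw":-0.5,"dx":-0.52,"dy":-0.93,"dz":0.8,"ax":0,"ay":0,"az":0},{"claw":-0.5,"dx":-0.52,"dy":-0.93,"dz":0.8,"ax":0,"ay":0,"az":0},{"claw":-0.5,"dx":-0.52,"dy":-0.9,"dz":0.8,"ax":0,"ay":0,"az":0},{"claw":-0.5,"dx":-0.5,"dy":-0.9,"dz":0.8,"ax":0,"ay":0,"az":0}]' >/dev/null
python3 d.py .505 -.149 .0135 169.9
```

```text
t 2.55 turn [ 0.    0.01 -0.  ] shift after [-0.02 -0.07  2.98] now [-0.02 -0.07  2.98] F [ 1.3  1.2 -0.2] w 0.0653 0.0
```

```bash
python3 -m crank '[{"claw":-0.5,"dx":0,"dy":-0.07,"dz":0.8,"ax":0,"ay":0,"az":0},{"claw":-0.5,"dx":0,"dy":0,"dz":0.8,"ax":0,"ay":0,"az":0},{"claw":-0.5,"dx":0,"dy":0,"dz":0.7,"ax":0,"ay":0,"az":0},{"claw":-0.3,"dx":0,"dy":0,"dz":0.5,"ax":0,"ay":0,"az":0},{"claw":0,"dx":0,"dy":0,"dz":0.18,"ax":0,"ay":0,"az":0},{"claw":1,"dx":0,"dy":0,"dz":0,"ax":0,"ay":0,"az":0},{"claw":1,"dx":0,"dy":0,"dz":0,"ax":0,"ay":0,"az":0},{"claw":1,"dx":0,"dy":0,"dz":0,"ax":0,"ay":0,"az":0}]' 55
python3 -m crank '[{"claw":1,"dx":0,"dy":0,"dz":0,"ax":0,"ay":0,"az":0},{"claw":1,"dx":0,"dy":0,"dz":0,"ax":0,"ay":0,"az":0},{"claw":1,"dx":0,"dy":0,"dz":0,"ax":0,"ay":0,"az":0},{"claw":1,"dx":0,"dy":0,"dz":0,"ax":0,"ay":0,"az":0}]' 55; python3 d.py .505 -.149 .0135 169.9
```

```text
time: 3.22
ee_pos: [0.5047, -0.1476, 0.0155]
eef_rot: [0.088, 0.996, 0.0, 0.001]
ft_force: [0.3, -0.5, 0.1]
width: 0.0398
grip_force: 0.0
time: 3.55
ee_pos: [0.504, -0.1474, 0.0147]
eef_rot: [0.088, 0.996, 0.0, 0.0]
ft_force: [0.3, -0.6, -0.5]
width: 0.0131
grip_force: 0.0
t 3.55 turn [ 0.    0.01 -0.  ] shift after [-0.04 -0.05  0.04] now [-0.04 -0.05  0.04] F [ 0.3 -0.6 -0.5] w 0.0131 0.0
```

```bash
python3 -m crank '[{"claw":1,"dx":0,"dy":0,"dz":-0.5,"ax":0,"ay":0,"az":0},{"claw":1,"dx":0,"dy":0,"dz":-1,"ax":0,"ay":0,"az":0},{"claw":1,"dx":0,"dy":0,"dz":-1,"ax":0,"ay":0,"az":0},{"claw":1,"dx":0,"dy":0,"dz":-1,"ax":0,"ay":0,"az":0},{"claw":1,"dx":0,"dy":0,"dz":0,"ax":0,"ay":0,"az":-0.8},{"claw":1,"dx":0,"dy":0,"dz":0,"ax":0,"ay":0,"az":-0.8},{"claw":1,"dx":0,"dy":0,"dz":0,"ax":0,"ay":0,"az":-0.95}]' 55; python3 d.py .7755 .096 .0587 185.2
```

```text
time: 4.13
ee_pos: [0.5042, -0.1474, 0.1201]
eef_rot: [-0.047, 0.999, 0.0, 0.001]
ft_force: [-0.1, 0.3, -1.2]
width: 0.0003
grip_force: 0.0
t 4.13 turn [0.   0.01 0.03] shift after [-9.74  7.26  2.05] now [-9.77  7.23  2.06] F [-0.1  0.3 -1.2] w 0.0003 0.0
```

The fingers are empty: they hadn't finished closing when I lifted. I'll locate the tool again.

```bash
cat > tool.py <<'E'
from h import *
c=r.camera('top');im=c['color'].astype(int)
crop('top','t2',330,130,150,130,4)
m=np.zeros(im.shape[:2],bool);m[180:260,370:410]=1
m&=(im.max(2)<60)
pts=np.array([ray(c,(x,y),.016)[:2] for y,x in np.argwhere(m)]);mu=pts.mean(0);w,v=np.linalg.eigh(np.cov(pts.T))
print(len(pts),'handle',mu,v[:,1],np.ptp((pts-mu)@v[:,1]))
E
python3 tool.py
```

```text
32 handle [ 0.55032285 -0.1223871 ] [-0.91483781  0.40382147] 0.12311513332401866
```

View pics/t2.png

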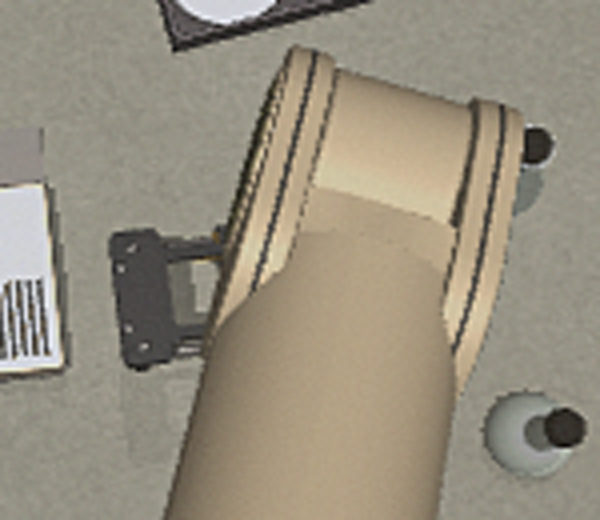

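The arm hides the tool in the top view, so I'll use the scene camera.

Run:
```python
from h import *
c=crop('scene','s2',180,110,220,150,3.6)
```

```text
(no output)
```

View pics/s2.png

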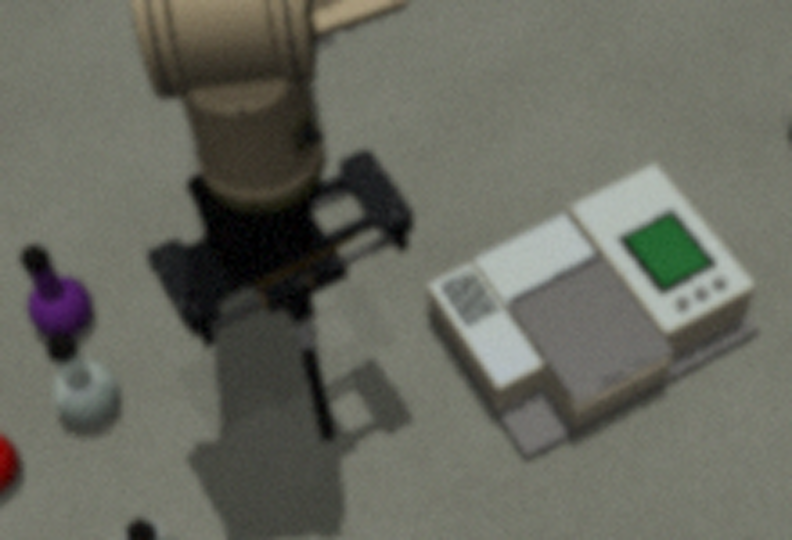

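The tool hasn't moved: its handle runs from (308,350) to (328,440) in the crop, the same place as before. I'll grasp again and wait for grip force this time.

```bash
python3 -m crank '[{"claw":-0.4,"dx":0,"dy":0,"dz":0,"ax":0,"ay":0,"az":0.8},{"claw":-0.4,"dx":0,"dy":0,"dz":0,"ax":0,"ay":0,"az":0.8},{"claw":-0.4,"dx":0,"dy":0,"dz":0,"ax":0,"ay":0,"az":0.95},{"claw":-0.4,"dx":0,"dy":-0.04,"dz":0.8,"ax":0,"ay":0,"az":0},{"claw":-0.4,"dx":0,"dy":0,"dz":0.8,"ax":0,"ay":0,"az":0},{"claw":-0.4,"dx":0,"dy":0,"dz":0.8,"ax":0,"ay":0,"az":0},{"claw":-0.2,"dx":0,"dy":0,"dz":0.8,"ax":0,"ay":0,"az":0},{"claw":0.3,"dx":0,"dy":0,"dz":0.36,"ax":0,"ay":0,"az":0}]' 55
python3 -m crank '[{"claw":1,"dx":0,"dy":0,"dz":0,"ax":0,"ay":0,"az":0},{"claw":1,"dx":0,"dy":0,"dz":0,"ax":0,"ay":0,"az":0},{"claw":1,"dx":0,"dy":0,"dz":0,"ax":0,"ay":0,"az":0},{"claw":1,"dx":0,"dy":0,"dz":0,"ax":0,"ay":0,"az":0},{"claw":1,"dx":0,"dy":0,"dz":0,"ax":0,"ay":0,"az":0},{"claw":1,"dx":0,"dy":0,"dz":0,"ax":0,"ay":0,"az":0},{"claw":1,"dx":0,"dy":0,"dz":0,"ax":0,"ay":0,"az":0},{"claw":1,"dx":0,"dy":0,"dz":0,"ax":0,"ay":0,"az":0}]' 55
```

```text
time: 4.95
ee_pos: [0.5019, -0.1483, 0.0098]
eef_rot: [0.09, 0.996, -0.0, -0.002]
ft_force: [-0.1, -0.3, -0.3]
width: 0.0412
grip_force: 0.0
time: 5.62
ee_pos: [0.5038, -0.1486, 0.0128]
eef_rot: [0.088, 0.996, 0.0, 0.0]
ft_force: [-0.9, -0.7, 0.3]
width: 0.0017
grip_force: 0.0
```

```bash
python3 -m crank '[{"claw":-0.4,"dx":0,"dy":0,"dz":-0.5,"ax":0,"ay":0,"az":0},{"claw":-0.4,"dx":0,"dy":0,"dz":-0.5,"ax":0,"ay":0,"az":0},{"claw":-0.4,"dx":0,"dy":0,"dz":0,"ax":0,"ay":0,"az":0},{"claw":-0.4,"dx":0,"dy":0,"dz":0,"ax":0,"ay":0,"az":0}]'
python3 - <<'E'
from h import *
c=r.camera('scene');s=r.read_state();p=s['ee_pos'];im=c['color'][:,:,::-1]
a=cv2.resize(im[150:250,215:315],None,fx=6,fy=6,interpolation=cv2.INTER_CUBIC)
a=np.clip(a.astype(float)*1.8,0,255).astype(np.uint8)
for X,col in((p,(0,0,255)),((p[0],p[1],p[2]-.011),(0,255,0)),((.505,-.149,.016),(255,255,0))):
    u=proj(c,X);print(u);cv2.circle(a,tuple(int(v) for v in((u-[215,150])*6)),4,col,1)
cv2.imwrite('pics/s3.png',a)
E
```

```text
time: 5.95
ee_pos: [0.5042, -0.1486, 0.043]
eef_rot: [0.088, 0.996, 0.0, 0.001]
ft_force: [0.3, 0.1, -0.4]
width: 0.0206
grip_force: 0.0
[266.10702328 211.63795287]
[266.51354752 213.31207012]
[267.08094149 216.00415838]
```

View pics/s3.png

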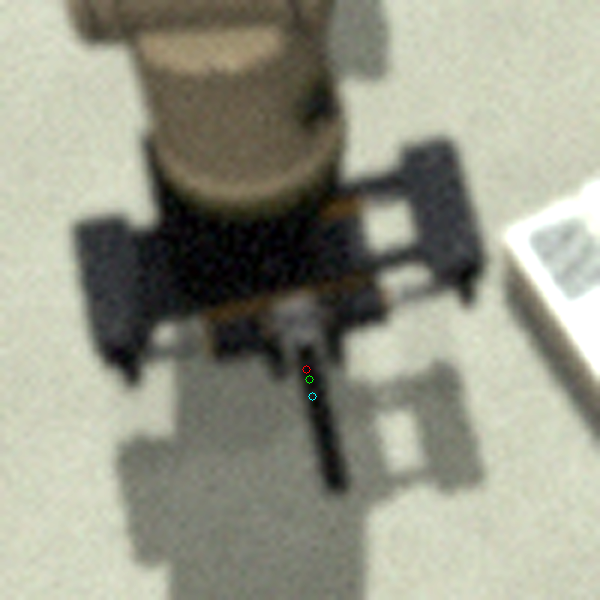

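The tool still lies untouched under the open fingers, with its rear end at (335,490). The fingers may have closed above it, so I'll check the tip distance.

Run:
```python
from h import *
print(r.tcp_to_tips,[a for a in dir(r) if a[0]!='_'])
c=r.camera('top');im=c['color'];cv2.imwrite('pics/x.png',im[:,:,::-1])
s=r.camera('scene');t=s['color'].astype(int)
# handle rear visible part: dark pixels row range below gripper
m=np.zeros(t.shape[:2],bool);m[214:236,262:276]=1
m&=t.max(2)<np.percentile(t[214:236,262:276].max(2),22)
ys,xs=np.nonzero(m)
for y in range(214,234,3):
    k=xs[ys==y]
    if len(k):print(y,k.min(),k.max(),ray(s,(k.mean(),y),.016)[:2].round(4),t[y,262:276].max(1))
```

```text
0.011 ['PlanningError', 'camera', 'close_job', 'read_state', 'tcp_to_tips']
214 265 268 [ 0.4973 -0.1479] [57 64 50 31 15 13 23 41 57 64 62 64 64 63]
217 266 269 [ 0.509  -0.1491] [66 61 59 52 29 15 17 30 45 61 63 67 61 61]
220 267 270 [ 0.5205 -0.1503] [64 64 64 61 46 27 14 17 33 57 64 67 68 66]
223 268 270 [ 0.5312 -0.1529] [72 73 69 71 59 41 19 13 18 44 66 70 73 75]
226 268 271 [ 0.5419 -0.1555] [66 72 70 71 71 60 33 13 13 27 51 66 76 65]
229 269 272 [ 0.5531 -0.1567] [72 70 75 74 69 64 50 25  9 17 33 56 68 71]
```

```bash
python3 -m crank '[{"claw":0,"dx":0,"dy":0,"dz":0.5,"ax":0,"ay":0,"az":0},{"claw":0,"dx":0,"dy":0,"dz":0.5,"ax":0,"ay":0,"az":0},{"claw":0,"dx":0,"dy":0,"dz":0,"ax":0,"ay":0,"az":0},{"claw":0,"dx":0,"dy":0,"dz":0,"ax":0,"ay":0,"az":0}]'|sed -n 2,5p
python3 -m crank '[{"claw":0,"dx":0,"dy":0,"dz":0.08,"ax":0,"ay":0,"az":0},{"claw":0,"dx":0,"dy":0,"dz":0,"ax":0,"ay":0,"az":0}]'|sed -n 2,5p
python3 -m crank '[{"claw":0,"dx":0,"dy":0,"dz":0.06,"ax":0,"ay":0,"az":0},{"claw":0,"dx":0,"dy":0,"dz":0,"ax":0,"ay":0,"az":0}]'|sed -n 2,5p
```

```text
ee_pos: [0.5026, -0.1487, 0.0117]
eef_rot: [0.088, 0.996, -0.0, -0.001]
ft_force: [-1.0, -0.3, 0.9]
width: 0.0432
ee_pos: [0.5038, -0.1488, 0.0104]
eef_rot: [0.088, 0.996, 0.0, 0.0]
ft_force: [0.8, -0.6, -0.4]
width: 0.0432
ee_pos: [0.5038, -0.1487, 0.0085]
eef_rot: [0.088, 0.996, 0.0, 0.0]
ft_force: [0.3, -0.2, 0.1]
width: 0.0437
```

There is no contact even with the tips nominally below the bench, so the real height is off. I'll keep probing gently.

```bash
python3 -m crank '[{"claw":0,"dx":0,"dy":0,"dz":0.1,"ax":0,"ay":0,"az":0},{"claw":0,"dx":0,"dy":0,"dz":0,"ax":0,"ay":0,"az":0}]'|sed -n 2,4p
python3 -m crank '[{"claw":0,"dx":0,"dy":0,"dz":0.1,"ax":0,"ay":0,"az":0},{"claw":0,"dx":0,"dy":0,"dz":0,"ax":0,"ay":0,"az":0}]'|sed -n 2,4p
```

```text
ee_pos: [0.5035, -0.1485, 0.005]
eef_rot: [0.088, 0.996, 0.0, -0.0]
ft_force: [0.5, -1.0, -0.4]
ee_pos: [0.5033, -0.1486, 0.0019]
eef_rot: [0.088, 0.996, 0.0, -0.0]
ft_force: [1.0, 0.2, 0.0]
```

```bash
python3 -m crank '[{"claw":0,"dx":0,"dy":0,"dz":0.07,"ax":0,"ay":0,"az":0},{"claw":0,"dx":0,"dy":0,"dz":0,"ax":0,"ay":0,"az":0}]'|sed -n 2,4p
```

```text
ee_pos: [0.5034, -0.1486, -0.0001]
eef_rot: [0.088, 0.996, 0.0, -0.0]
ft_force: [0.3, -0.0, -0.8]
```

```bash
python3 -m crank '[{"claw":0,"dx":0,"dy":0,"dz":0.07,"ax":0,"ay":0,"az":0},{"claw":0,"dx":0,"dy":0,"dz":0,"ax":0,"ay":0,"az":0}]'|sed -n 2,4p
python3 -m crank '[{"claw":0,"dx":0,"dy":0,"dz":0.07,"ax":0,"ay":0,"az":0},{"claw":0,"dx":0,"dy":0,"dz":0,"ax":0,"ay":0,"az":0}]'|sed -n 2,4p
```

```text
ee_pos: [0.5035, -0.1486, -0.0022]
eef_rot: [0.088, 0.996, 0.0, -0.0]
ft_force: [-0.6, -0.1, -0.2]
ee_pos: [0.5034, -0.1486, -0.0043]
eef_rot: [0.088, 0.996, 0.0, -0.0]
ft_force: [-0.1, -0.4, 0.3]
```

```bash
python3 -m crank '[{"claw":0,"dx":0,"dy":0,"dz":0.07,"ax":0,"ay":0,"az":0},{"claw":0,"dx":0,"dy":0,"dz":0,"ax":0,"ay":0,"az":0}]'|sed -n 2,4p
python3 -m crank '[{"claw":0,"dx":0,"dy":0,"dz":0.07,"ax":0,"ay":0,"az":0},{"claw":0,"dx":0,"dy":0,"dz":0,"ax":0,"ay":0,"az":0}]'|sed -n 2,4p
```

```text
ee_pos: [0.5034, -0.1486, -0.0064]
eef_rot: [0.088, 0.996, 0.0, -0.0]
ft_force: [-0.2, 0.4, 0.8]
ee_pos: [0.5034, -0.1486, -0.0085]
eef_rot: [0.088, 0.996, 0.0, -0.0]
ft_force: [0.6, 0.6, -1.2]
```

```bash
python3 -m crank '[{"claw":0,"dx":0,"dy":0,"dz":0.07,"ax":0,"ay":0,"az":0},{"claw":0,"dx":0,"dy":0,"dz":0,"ax":0,"ay":0,"az":0}]'|sed -n 2,4p
```

```text
ee_pos: [0.5034, -0.1486, -0.0106]
eef_rot: [0.088, 0.996, 0.0, -0.0]
ft_force: [1.2, -0.6, 0.2]
```

```bash
python3 -m crank '[{"claw":0,"dx":0,"dy":0,"dz":0.07,"ax":0,"ay":0,"az":0},{"claw":0,"dx":0,"dy":0,"dz":0,"ax":0,"ay":0,"az":0}]'|sed -n 2,4p
python3 -m crank '[{"claw":0,"dx":0,"dy":0,"dz":0.07,"ax":0,"ay":0,"az":0},{"claw":0,"dx":0,"dy":0,"dz":0,"ax":0,"ay":0,"az":0}]'|sed -n 2,4p
```

```text
ee_pos: [0.5034, -0.1486, -0.0127]
eef_rot: [0.088, 0.996, 0.0, -0.0]
ft_force: [-0.3, -0.1, 0.9]
ee_pos: [0.5034, -0.1486, -0.0148]
eef_rot: [0.088, 0.996, 0.0, -0.0]
ft_force: [0.4, -0.5, -0.3]
```

```bash
python3 -m crank '[{"claw":0,"dx":0,"dy":0,"dz":0.07,"ax":0,"ay":0,"az":0},{"claw":0,"dx":0,"dy":0,"dz":0,"ax":0,"ay":0,"az":0}]'|sed -n 2,4p
```

```text
ee_pos: [0.5038, -0.1487, -0.0163]
eef_rot: [0.088, 0.996, 0.0, 0.0]
ft_force: [-1.2, 0.8, 4.7]
```

The tips touch the bench at a TCP reading of z ≈ -0.016, so tip height = reading + 16 mm (27 mm off from the stated offset). I'll grip 3 mm above that.

```bash
python3 -m crank '[{"claw":0,"dx":0,"dy":0,"dz":-0.12,"ax":0,"ay":0,"az":0},{"claw":1,"dx":0,"dy":0,"dz":0,"ax":0,"ay":0,"az":0},{"claw":1,"dx":0,"dy":0,"dz":0,"ax":0,"ay":0,"az":0},{"claw":1,"dx":0,"dy":0,"dz":0,"ax":0,"ay":0,"az":0},{"claw":1,"dx":0,"dy":0,"dz":0,"ax":0,"ay":0,"az":0},{"claw":1,"dx":0,"dy":0,"dz":0,"ax":0,"ay":0,"az":0},{"claw":1,"dx":0,"dy":0,"dz":0,"ax":0,"ay":0,"az":0},{"claw":1,"dx":0,"dy":0,"dz":0,"ax":0,"ay":0,"az":0}]' 55
python3 -m crank '[{"claw":1,"dx":0,"dy":0,"dz":0,"ax":0,"ay":0,"az":0},{"claw":1,"dx":0,"dy":0,"dz":0,"ax":0,"ay":0,"az":0}]' 55
```

```text
time: 9.27
ee_pos: [0.5035, -0.1487, -0.0131]
eef_rot: [0.088, 0.996, 0.0, -0.0]
ft_force: [0.6, -0.1, -1.4]
width: 0.0123
grip_force: 55.0
time: 9.43
ee_pos: [0.5036, -0.1486, -0.013]
eef_rot: [0.088, 0.996, 0.0, -0.0]
ft_force: [0.9, -0.3, 0.7]
width: 0.0123
grip_force: 55.0
```

```bash
python3 -m crank '[{"claw":1,"dx":0,"dy":0,"dz":-0.4,"ax":0,"ay":0,"az":0},{"claw":1,"dx":0,"dy":0,"dz":-1,"ax":0,"ay":0,"az":0},{"claw":1,"dx":0,"dy":0,"dz":-1,"ax":0,"ay":0,"az":0},{"claw":1,"dx":0,"dy":0,"dz":-1,"ax":0,"ay":0,"az":0},{"claw":1,"dx":0,"dy":0,"dz":0,"ax":0,"ay":0,"az":-0.8},{"claw":1,"dx":0,"dy":0,"dz":0,"ax":0,"ay":0,"az":-0.8},{"claw":1,"dx":0,"dy":0,"dz":0,"ax":0,"ay":0,"az":-0.95}]' 55; python3 d.py .7755 .096 .031 185.2
```

```text
time: 10.02
ee_pos: [0.504, -0.1487, 0.0906]
eef_rot: [-0.047, 0.999, 0.0, 0.001]
ft_force: [-0.0, 0.5, -0.7]
width: 0.0129
grip_force: 55.0
t 10.02 turn [0.   0.02 0.03] shift after [-9.75  7.3   1.99] now [-9.77  7.27  2.  ] F [-0.   0.5 -0.7] w 0.0129 55.0
```

```bash
python3 -m crank '[{"claw":1,"dx":-0.9,"dy":0.4,"dz":0,"ax":0,"ay":0,"az":0},{"claw":1,"dx":-0.9,"dy":0.4,"dz":0,"ax":0,"ay":0,"az":0},{"claw":1,"dx":-0.9,"dy":0.5,"dz":0,"ax":0,"ay":0,"az":0},{"claw":1,"dx":-0.9,"dy":0.6,"dz":0,"ax":0,"ay":0,"az":0},{"claw":1,"dx":-0.9,"dy":0.6,"dz":0,"ax":0,"ay":0,"az":0},{"claw":1,"dx":-0.9,"dy":0.6,"dz":0,"ax":0,"ay":0,"az":0},{"claw":1,"dx":-0.9,"dy":0.6,"dz":0,"ax":0,"ay":0,"az":0},{"claw":1,"dx":-0.9,"dy":0.6,"dz":0,"ax":0,"ay":0,"az":0}]' >/dev/null
python3 -m crank '[{"claw":1,"dx":-0.8,"dy":0.6,"dz":0,"ax":0,"ay":0,"az":0},{"claw":1,"dx":-0.8,"dy":0.6,"dz":0,"ax":0,"ay":0,"az":0},{"claw":1,"dx":-0.6,"dy":0.6,"dz":0,"ax":0,"ay":0,"az":0},{"claw":1,"dx":-0.3,"dy":0.6,"dz":0,"ax":0,"ay":0,"az":0},{"claw":1,"dx":0,"dy":0.6,"dz":0.4,"ax":0,"ay":0,"az":0},{"claw":1,"dx":0,"dy":0.5,"dz":0.5,"ax":0,"ay":0,"az":0},{"claw":1,"dx":0,"dy":0,"dz":0.5,"ax":0,"ay":0,"az":0},{"claw":1,"dx":0,"dy":0,"dz":0.5,"ax":0,"ay":0,"az":0}]' >/dev/null
python3 -m crank '[{"claw":1,"dx":0,"dy":0,"dz":0.1,"ax":0,"ay":0,"az":0},{"claw":1,"dx":0,"dy":0,"dz":0,"ax":0,"ay":0,"az":0}]' >/dev/null
python3 d.py .7755 .096 .031 185.2
python3 - <<'E'
from h import *
a=crop('top','t4',270,100,80,90,6);b=crop('scene','s4',320,170,90,90,6)
i,j=[cv2.imread(f'pics/{n}.png')for n in('t4','s4')]
i=cv2.resize(i,(400,450));j=cv2.resize(j,(400,400));o=np.zeros((450,800,3),np.uint8);o[:,:400]=i;o[:400,400:]=j;cv2.imwrite('pics/v4.png',np.clip(o.astype(float)*1.3,0,255).astype(np.uint8))
E
```

```text
t 11.52 turn [-0.01 -0.03 -0.02] shift after [-0.12 -0.43 -0.14] now [-0.12 -0.43 -0.14] F [-0.5 -0.5  0.1] w 0.0122 55.0
```

View pics/v4.png

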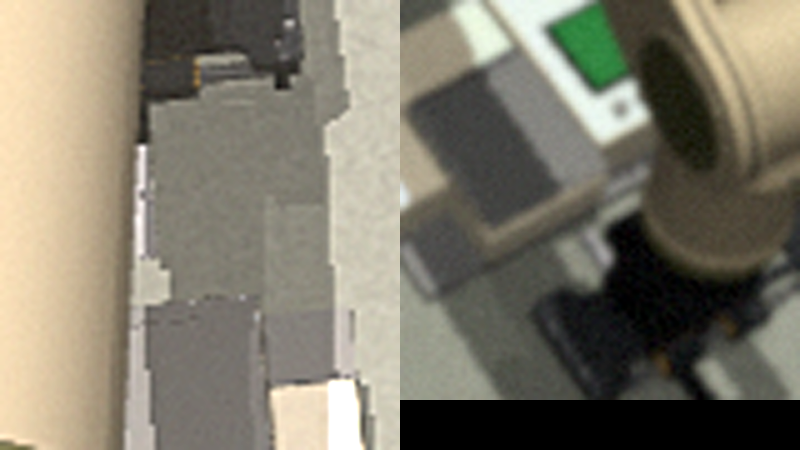

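The scene half shows the silver blade at (600,245), short of the lip, and the top half shows it at column 142. It sits about 13 mm too far to +Y and 4 mm low, matching the readout. I'll correct that, then insert.

```bash
python3 -m crank '[{"claw":1,"dx":-0.12,"dy":-0.43,"dz":-0.15,"ax":0,"ay":0,"az":0},{"claw":1,"dx":0,"dy":0,"dz":0,"ax":0,"ay":0,"az":0},{"claw":1,"dx":0,"dy":0,"dz":0,"ax":0,"ay":0,"az":0}]'|sed -n 2,4p; python3 d.py .7755 .096 .031 185.2
python3 -m crank '[{"claw":1,"dx":0.4,"dy":0,"dz":0,"ax":0,"ay":0,"az":0},{"claw":1,"dx":0.4,"dy":0,"dz":0,"ax":0,"ay":0,"az":0},{"claw":1,"dx":0.3,"dy":0,"dz":0,"ax":0,"ay":0,"az":0},{"claw":1,"dx":0,"dy":0,"dz":0,"ax":0,"ay":0,"az":0},{"claw":1,"dx":0,"dy":0,"dz":0,"ax":0,"ay":0,"az":0}]'|sed -n 2,4p
python3 -m crank '[{"claw":1,"dx":0.15,"dy":0,"dz":0,"ax":0,"ay":0,"az":0},{"claw":1,"dx":0.15,"dy":0,"dz":0,"ax":0,"ay":0,"az":0},{"claw":1,"dx":0,"dy":0,"dz":0,"ax":0,"ay":0,"az":0}]'|sed -n 2,4p; python3 d.py .7755 .096 .031 185.2
```

```text
ee_pos: [0.7782, 0.0955, 0.0351]
eef_rot: [-0.044, 0.999, -0.0, 0.001]
ft_force: [-0.5, 0.4, -0.9]
t 11.87 turn [-0.01  0.02 -0.03] shift after [0.09 0.02 0.14] now [0.09 0.02 0.13] F [-0.5  0.4 -0.9] w 0.0125 55.0
ee_pos: [0.7445, 0.0953, 0.0342]
eef_rot: [-0.045, 0.999, 0.0, 0.0]
ft_force: [0.6, -0.1, -0.7]
ee_pos: [0.7348, 0.0942, 0.0335]
eef_rot: [-0.045, 0.999, 0.0, -0.0]
ft_force: [-0.5, -0.6, -0.6]
t 12.53 turn [ 0. -0. -0.] shift after [-1.36 -0.06  0.08] now [-1.36 -0.06  0.08] F [-0.5 -0.6 -0.6] w 0.0123 55.0
```

No resistance, so the blade is in the slot. I'll lift along the arc and check partway.

```bash
python3 -m crank '[{"claw":1,"dx":0.07,"dy":0,"dz":-0.08,"ax":0,"ay":0,"az":0},{"claw":1,"dx":0.02,"dy":0,"dz":-0.35,"ax":0,"ay":0,"az":0},{"claw":1,"dx":0.05,"dy":0,"dz":-0.35,"ax":0,"ay":0,"az":0},{"claw":1,"dx":0.08,"dy":0,"dz":-0.34,"ax":0,"ay":0,"az":0},{"claw":1,"dx":0.13,"dy":0,"dz":-0.33,"ax":0,"ay":0,"az":0},{"claw":1,"dx":0,"dy":0,"dz":0,"ax":0,"ay":0,"az":0},{"claw":1,"dx":0,"dy":0,"dz":0,"ax":0,"ay":0,"az":0}]'|sed -n 2,6p
python3 - <<'E'
from h import *
a=crop('top','t5',240,100,130,120,4);b=crop('scene','s5',300,150,110,110,4)
i,j=[cv2.imread(f'pics/{n}.png')for n in('t5','s5')]
i=cv2.resize(i,(400,370));j=cv2.resize(j,(400,400));o=np.zeros((400,800,3),np.uint8);o[:370,:400]=i;o[:400,400:]=j;cv2.imwrite('pics/v5.png',np.clip(o.astype(float)*1.3,0,255).astype(np.uint8))
E
```

```text
ee_pos: [0.7252, 0.0935, 0.0784]
eef_rot: [-0.045, 0.999, 0.0, 0.001]
ft_force: [-0.2, -0.1, -0.6]
width: 0.012
grip_force: 55.0
```

View pics/v5.png

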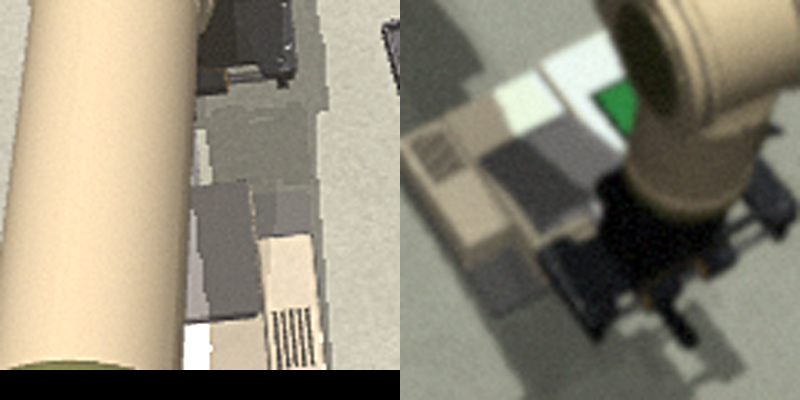

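In the scene half, the cover's front corner moved from pixel (338,221) to (338,214), so it's lifted about 40 mm on the blade. I'll continue the arc.

```bash
python3 -m crank '[{"claw":1,"dx":0.16,"dy":0,"dz":-0.31,"ax":0,"ay":0,"az":0},{"claw":1,"dx":0.17,"dy":0,"dz":-0.3,"ax":0,"ay":0,"az":0},{"claw":1,"dx":0.21,"dy":0,"dz":-0.27,"ax":0,"ay":0,"az":0},{"claw":1,"dx":0.24,"dy":0,"dz":-0.26,"ax":0,"ay":0,"az":0},{"claw":1,"dx":0.27,"dy":0,"dz":-0.23,"ax":0,"ay":0,"az":0},{"claw":1,"dx":0.28,"dy":0,"dz":-0.21,"ax":0,"ay":0,"az":0},{"claw":1,"dx":0.31,"dy":0,"dz":-0.17,"ax":0,"ay":0,"az":0},{"claw":1,"dx":0.31,"dy":0,"dz":-0.15,"ax":0,"ay":0,"az":0}]'|sed -n 2,6p
python3 -m crank '[{"claw":1,"dx":0.33,"dy":0,"dz":-0.11,"ax":0,"ay":0,"az":0},{"claw":1,"dx":0.34,"dy":0,"dz":-0.08,"ax":0,"ay":0,"az":0},{"claw":1,"dx":0.35,"dy":0,"dz":-0.04,"ax":0,"ay":0,"az":0},{"claw":1,"dx":0.35,"dy":0,"dz":-0.01,"ax":0,"ay":0,"az":0},{"claw":1,"dx":0.35,"dy":0,"dz":0.03,"ax":0,"ay":0,"az":0},{"claw":1,"dx":0.34,"dy":0,"dz":0.06,"ax":0,"ay":0,"az":0},{"claw":1,"dx":0.27,"dy":0,"dz":0.08,"ax":0,"ay":0,"az":0},{"claw":1,"dx":0,"dy":0,"dz":0,"ax":0,"ay":0,"az":0}]'|sed -n 2,6p
python3 d.py .496 .07 .1315 185.2
```

```text
ee_pos: [0.6657, 0.088, 0.1349]
eef_rot: [-0.045, 0.999, 0.0, 0.0]
ft_force: [1.0, -0.3, -0.2]
width: 0.0125
grip_force: 55.0
ee_pos: [0.5949, 0.0817, 0.1361]
eef_rot: [-0.045, 0.999, 0.0, -0.001]
ft_force: [0.1, 0.1, 0.0]
width: 0.0124
grip_force: 55.0
t 14.55 turn [ 0.01 -0.01 -0.  ] shift after [ 3.32 -0.09  0.15] now [ 3.32 -0.09  0.16] F [0.1 0.1 0. ] w 0.0124 55.0
```

```bash
python3 -m crank '[{"claw":1,"dx":-0.5,"dy":0,"dz":0,"ax":0,"ay":0,"az":0},{"claw":1,"dx":-0.8,"dy":0,"dz":0,"ax":0,"ay":0,"az":0},{"claw":1,"dx":-0.9,"dy":0,"dz":0,"ax":0,"ay":0,"az":0},{"claw":1,"dx":-0.8,"dy":-0.5,"dz":0,"ax":0,"ay":0,"az":0},{"claw":1,"dx":-0.3,"dy":-0.9,"dz":0,"ax":0,"ay":0,"az":0},{"claw":1,"dx":0,"dy":-0.9,"dz":0,"ax":0,"ay":0,"az":0},{"claw":1,"dx":0,"dy":-0.9,"dz":0,"ax":0,"ay":0,"az":0},{"claw":1,"dx":0,"dy":-0.9,"dz":0,"ax":0,"ay":0,"az":0}]'|sed -n 2,6p
python3 -m crank '[{"claw":1,"dx":0,"dy":-0.9,"dz":0,"ax":0,"ay":0,"az":0},{"claw":1,"dx":0,"dy":0,"dz":0,"ax":0,"ay":0,"az":0.85},{"claw":1,"dx":0,"dy":0,"dz":0,"ax":0,"ay":0,"az":0.85},{"claw":1,"dx":0,"dy":0,"dz":0,"ax":0,"ay":0,"az":0.85}]'|sed -n 2,6p
python3 d.py .5035 -.1487 .04 169.9
```

```text
ee_pos: [0.7066, -0.033, 0.136]
eef_rot: [-0.045, 0.999, -0.0, -0.0]
ft_force: [-0.2, 0.2, -0.4]
width: 0.0123
grip_force: 55.0
ee_pos: [0.7089, -0.0594, 0.1362]
eef_rot: [0.091, 0.996, 0.0, -0.0]
ft_force: [-0.1, 0.6, -0.3]
width: 0.0122
grip_force: 55.0
t 15.55 turn [ 0.   -0.   -0.06] shift after [ 6.22 -4.13  3.21] now [ 6.19 -4.17  3.21] F [-0.1  0.6 -0.3] w 0.0122 55.0
```

```bash
python3 -m crank '[{"claw":1,"dx":0.6,"dy":-0.8,"dz":0,"ax":0,"ay":0,"az":0},{"claw":1,"dx":0.6,"dy":-0.8,"dz":0,"ax":0,"ay":0,"az":0},{"claw":1,"dx":0.7,"dy":-0.8,"dz":0,"ax":0,"ay":0,"az":0},{"claw":1,"dx":0.7,"dy":-0.8,"dz":0.4,"ax":0,"ay":0,"az":0},{"claw":1,"dx":0.9,"dy":-0.5,"dz":0.7,"ax":0,"ay":0,"az":0},{"claw":1,"dx":0.9,"dy":-0.43,"dz":0.7,"ax":0,"ay":0,"az":0},{"claw":1,"dx":0.9,"dy":0,"dz":0.7,"ax":0,"ay":0,"az":0},{"claw":1,"dx":0.9,"dy":0,"dz":0.7,"ax":0,"ay":0,"az":0}]' >/dev/null
python3 -m crank '[{"claw":1,"dx":0,"dy":0,"dz":0.4,"ax":0,"ay":0,"az":0},{"claw":1,"dx":0,"dy":0,"dz":0.4,"ax":0,"ay":0,"az":0},{"claw":1,"dx":0,"dy":0,"dz":0.4,"ax":0,"ay":0,"az":0},{"claw":1,"dx":0,"dy":0,"dz":0,"ax":0,"ay":0,"az":0},{"claw":1,"dx":0,"dy":0,"dz":0,"ax":0,"ay":0,"az":0}]'|sed -n 2,4p
python3 d.py .5035 -.1487 -.013 169.9
```

```text
ee_pos: [0.5049, -0.1482, 0.0039]
eef_rot: [0.088, 0.996, -0.0, -0.0]
ft_force: [-0.5, 0.9, -0.2]
t 16.63 turn [-0.01 -0.   -0.  ] shift after [ 0.04 -0.02  0.56] now [ 0.04 -0.02  0.56] F [-0.5  0.9 -0.2] w 0.0125 55.0
```

```bash
python3 -m crank '[{"claw":1,"dx":0,"dy":0,"dz":0.3,"ax":0,"ay":0,"az":0},{"claw":1,"dx":0,"dy":0,"dz":0.2,"ax":0,"ay":0,"az":0},{"claw":1,"dx":0,"dy":0,"dz":0.04,"ax":0,"ay":0,"az":0},{"claw":1,"dx":0,"dy":0,"dz":0.02,"ax":0,"ay":0,"az":0},{"claw":1,"dx":0,"dy":0,"dz":0,"ax":0,"ay":0,"az":0}]'|sed -n 2,4p
python3 -m crank '[{"claw":-0.2,"dx":0,"dy":0,"dz":0,"ax":0,"ay":0,"az":0},{"claw":-0.2,"dx":0,"dy":0,"dz":0,"ax":0,"ay":0,"az":0},{"claw":-0.2,"dx":0,"dy":0,"dz":0,"ax":0,"ay":0,"az":0},{"claw":-0.2,"dx":0,"dy":0,"dz":0,"ax":0,"ay":0,"az":0},{"claw":-0.2,"dx":0,"dy":0,"dz":0,"ax":0,"ay":0,"az":0},{"claw":-0.2,"dx":0,"dy":0,"dz":-0.5,"ax":0,"ay":0,"az":0},{"claw":-0.2,"dx":0,"dy":0,"dz":-1,"ax":0,"ay":0,"az":0},{"claw":-0.2,"dx":0,"dy":0,"dz":-1,"ax":0,"ay":0,"az":0}]'|sed -n 2,6p
python3 -m crank '[{"claw":-0.2,"dx":0,"dy":0,"dz":-1,"ax":0,"ay":0,"az":0},{"claw":-0.2,"dx":0,"dy":0,"dz":-1,"ax":0,"ay":0,"az":0},{"claw":-0.2,"dx":0,"dy":0,"dz":-1,"ax":0,"ay":0,"az":0},{"claw":-0.2,"dx":0,"dy":0,"dz":0,"ax":0,"ay":0,"az":0}]'|sed -n 2,6p
```

```text
ee_pos: [0.5042, -0.148, -0.0127]
eef_rot: [0.088, 0.996, -0.0, -0.0]
ft_force: [-0.4, 0.5, -1.1]
ee_pos: [0.5031, -0.148, 0.0626]
eef_rot: [0.088, 0.996, -0.0, -0.001]
ft_force: [1.8, 0.1, -0.7]
width: 0.0502
grip_force: 0.0
ee_pos: [0.5069, -0.1489, 0.1579]
eef_rot: [0.088, 0.996, 0.0, 0.004]
ft_force: [0.8, -1.2, 0.7]
width: 0.052
grip_force: 0.0
```

```bash
cat > m.py <<'E'
from h import *
c=r.camera('top');s=r.camera('scene')
for n,k in(('top',c),('scene',s)):cv2.imwrite(f'pics/m_{n}.png',k['color'][:,:,::-1])
def blob(k,X,w,thr):
    u=proj(k,X).astype(int);g=k['color'].max(2);m=np.zeros_like(g);m[u[1]-w:u[1]+w,u[0]-w:u[0]+w]=(g[u[1]-w:u[1]+w,u[0]-w:u[0]+w]<thr)
    n,l,st,ce=cv2.connectedComponentsWithStats(m);i=1+np.argmin([np.hypot(*(ce[j]-u))-st[j,4]*.2 for j in range(1,n)]) if n>1 else 0
    return u,ce[i],st[i]
a=blob(c,(.431,-.336,.107),10,70);b=blob(s,(.431,-.336,.107),9,35);print('stopper',a,b)
print('tri',tri(c,a[1],s,b[1]),'ray .108',ray(c,a[1],.108),ray(s,b[1],.108))
# ring
g=cv2.cvtColor(c['color'],cv2.COLOR_RGB2GRAY);u=proj(c,(.575,.080,.046)).astype(int);print('ring expected',u)
q=cv2.resize(g[u[1]-28:u[1]+28,u[0]-28:u[0]+28],None,fx=6,fy=6,interpolation=cv2.INTER_CUBIC)
h=cv2.HoughCircles(q,cv2.HOUGH_GRADIENT,1.5,60,param1=80,param2=25,minRadius=45,maxRadius=90)
if h is not None:
    for x,y,R in h[0][:4]:print('circle',ray(c,((x+.5)/6-.5+u[0]-28,(y+.5)/6-.5+u[1]-28),.046)[:2],R/6)
i=cv2.resize(c['color'][140:250,240:410,::-1],None,fx=3.6,fy=3.6,interpolation=cv2.INTER_CUBIC)[:,:600]
i=cv2.resize(c['color'][140:250,240:340,::-1],(400,440));j=cv2.resize(s['color'][130:250,280:400,::-1],(400,400))
o=np.zeros((440,800,3),np.uint8);o[:,:400]=i;o[:400,400:]=j;cv2.imwrite('pics/v6.png',o)
E
python3 m.py
```

```text
stopper (array([471, 236]), array([470.44155844, 236.67532468]), array([466, 232,  10,  10,  77], dtype=int32)) (array([196, 205]), array([196.74358974, 205.61538462]), array([194, 203,   7,   7,  39], dtype=int32))
tri [ 0.42968778 -0.33476247  0.10509286] ray .108 [ 0.42961353 -0.33351717  0.108     ] [ 0.43144188 -0.33497921  0.108     ]
ring expected [306 185]
circle [0.57484958 0.08250511] 8.775001
circle [0.53569722 0.0607751 ] 12.375
circle [0.56249734 0.0149435 ] 13.2
circle [0.6078046  0.06633559] 14.3
```

The ring shows as a circle at world (0.575, 0.0825), so the well is uncovered. The flask axis is at (0.430, -0.335).

```bash
python3 -m crank '[{"claw":-0.2,"dx":0,"dy":0,"dz":0,"ax":0,"ay":0,"az":-0.85},{"claw":-0.2,"dx":0,"dy":0,"dz":0,"ax":0,"ay":0,"az":-0.85},{"claw":-0.2,"dx":0,"dy":0,"dz":0,"ax":0,"ay":0,"az":-0.85},{"claw":-0.2,"dx":0,"dy":0,"dz":0,"ax":0,"ay":0,"az":0}]'|sed -n 2,4p;python3 d.py .4303 -.335 .13 185.2
```

```text
ee_pos: [0.5034, -0.1478, 0.151]
eef_rot: [-0.047, 0.999, 0.0, -0.001]
ft_force: [1.1, -0.1, -0.7]
t 18.48 turn [ 0.   -0.02  0.04] shift after [ 2.99 -5.99  0.7 ] now [ 3.01 -5.98  0.7 ] F [ 1.1 -0.1 -0.7] w 0.0523 0.0
```

```bash
python3 -m crank '[{"claw":-0.2,"dx":0.3,"dy":-0.7,"dz":0,"ax":0,"ay":0,"az":0},{"claw":-0.2,"dx":0.43,"dy":-0.85,"dz":0,"ax":0,"ay":0,"az":0},{"claw":-0.2,"dx":0.43,"dy":-0.85,"dz":0,"ax":0,"ay":0,"az":0},{"claw":-0.2,"dx":0.43,"dy":-0.85,"dz":0.1,"ax":0,"ay":0,"az":0},{"claw":-0.2,"dx":0.43,"dy":-0.85,"dz":0.2,"ax":0,"ay":0,"az":0},{"claw":-0.2,"dx":0.43,"dy":-0.85,"dz":0.2,"ax":0,"ay":0,"az":0},{"claw":-0.2,"dx":0.43,"dy":-0.85,"dz":0.2,"ax":0,"ay":0,"az":0},{"claw":-0.2,"dx":0.12,"dy":-0.2,"dz":0,"ax":0,"ay":0,"az":0}]'|sed -n 2,4p
python3 -m crank '[{"claw":-0.2,"dx":0,"dy":0,"dz":0,"ax":0,"ay":0,"az":0},{"claw":-0.2,"dx":0,"dy":0,"dz":0,"ax":0,"ay":0,"az":0}]'|sed -n 2,4p
python3 d.py .4303 -.335 .045 185.2
```

```text
ee_pos: [0.4271, -0.3391, 0.1296]
eef_rot: [-0.041, 0.999, -0.0, -0.002]
ft_force: [-0.1, -0.1, 0.5]
ee_pos: [0.4306, -0.3348, 0.1307]
eef_rot: [-0.044, 0.999, 0.0, -0.0]
ft_force: [0.4, 0.4, -0.5]
t 19.32 turn [ 0.01 -0.01 -0.03] shift after [ 0.01 -0.01  2.86] now [ 0.01 -0.01  2.86] F [ 0.4  0.4 -0.5] w 0.0521 0.0
```

```bash
python3 -m crank '[{"claw":-0.2,"dx":0,"dy":0,"dz":0.5,"ax":0,"ay":0,"az":0},{"claw":-0.2,"dx":0,"dy":0,"dz":0.5,"ax":0,"ay":0,"az":0},{"claw":-0.2,"dx":0,"dy":0,"dz":0.5,"ax":0,"ay":0,"az":0},{"claw":-0.2,"dx":0,"dy":0,"dz":0.5,"ax":0,"ay":0,"az":0},{"claw":-0.2,"dx":0,"dy":0,"dz":0.5,"ax":0,"ay":0,"az":0},{"claw":-0.2,"dx":0,"dy":0,"dz":0.36,"ax":0,"ay":0,"az":0},{"claw":-0.2,"dx":0,"dy":0,"dz":0,"ax":0,"ay":0,"az":0},{"claw":-0.2,"dx":0,"dy":0,"dz":0,"ax":0,"ay":0,"az":0}]' 35|sed -n 2,4p
python3 -m crank '[{"claw":1,"dx":0,"dy":0,"dz":0,"ax":0,"ay":0,"az":0},{"claw":1,"dx":0,"dy":0,"dz":0,"ax":0,"ay":0,"az":0},{"claw":1,"dx":0,"dy":0,"dz":0,"ax":0,"ay":0,"az":0},{"claw":1,"dx":0,"dy":0,"dz":0,"ax":0,"ay":0,"az":0},{"claw":1,"dx":0,"dy":0,"dz":0,"ax":0,"ay":0,"az":0},{"claw":1,"dx":0,"dy":0,"dz":0,"ax":0,"ay":0,"az":0},{"claw":1,"dx":0,"dy":0,"dz":0,"ax":0,"ay":0,"az":0},{"claw":1,"dx":0,"dy":0,"dz":0,"ax":0,"ay":0,"az":0}]' 35
```

```text
ee_pos: [0.4311, -0.3344, 0.0454]
eef_rot: [-0.046, 0.999, 0.0, -0.0]
ft_force: [0.0, -0.7, 0.3]
time: 20.65
ee_pos: [0.431, -0.3355, 0.0458]
eef_rot: [-0.045, 0.999, -0.0, 0.0]
ft_force: [-0.0, -0.0, 2.5]
width: 0.0236
grip_force: 35.0
```

```bash
python3 -m crank '[{"claw":1,"dx":0,"dy":0,"dz":-0.3,"ax":0,"ay":0,"az":0},{"claw":1,"dx":0,"dy":0,"dz":-0.6,"ax":0,"ay":0,"az":0},{"claw":1,"dx":0,"dy":0,"dz":-0.8,"ax":0,"ay":0,"az":0},{"claw":1,"dx":0,"dy":0,"dz":-0.8,"ax":0,"ay":0,"az":0},{"claw":1,"dx":0,"dy":0,"dz":-0.8,"ax":0,"ay":0,"az":0},{"claw":1,"dx":0,"dy":0,"dz":-0.5,"ax":0,"ay":0,"az":0},{"claw":1,"dx":0,"dy":0,"dz":0,"ax":0,"ay":0,"az":0},{"claw":1,"dx":0,"dy":0,"dz":0,"ax":0,"ay":0,"az":0}]' 35
python3 - <<'E'
from h import *
s=r.camera('scene');c=r.camera('top')
a=cv2.resize(s['color'][120:270,150:300,::-1],(400,400),interpolation=cv2.INTER_CUBIC)
b=cv2.resize(s['color'][130:250,280:400,::-1],(400,400),interpolation=cv2.INTER_CUBIC)
o=np.hstack([a,b]);cv2.imwrite('pics/v7.png',np.clip(o.astype(float)*1.4,0,255).astype(np.uint8))
E
```

```text
time: 21.32
ee_pos: [0.431, -0.3354, 0.1602]
eef_rot: [-0.045, 0.999, -0.0, 0.001]
ft_force: [0.7, 0.1, -2.3]
width: 0.0236
grip_force: 35.0
```

View pics/v7.png

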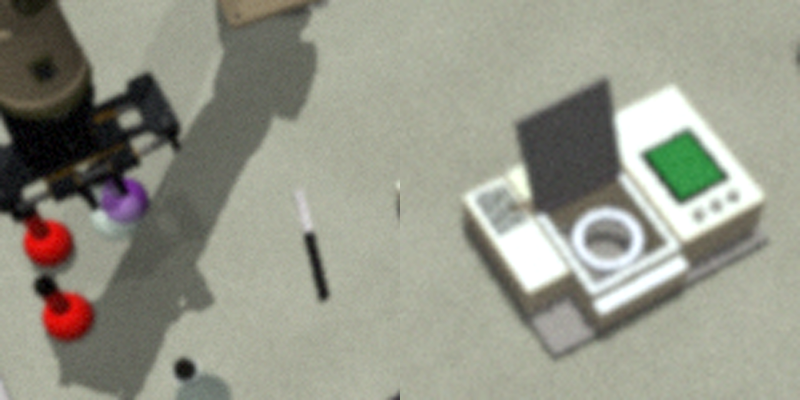

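The left half shows the clear flask lifted, seen behind the purple one, which hasn't moved. The tool lies flat at (312,245). The right half shows the cover standing past upright and the open ring at (608,238). Next I carry the flask over to the ring.

```bash
python3 d.py .575 .0815 .16 185.2; python3 -m crank '[{"claw":1,"dx":-0.4,"dy":0.3,"dz":0,"ax":0,"ay":0,"az":0},{"claw":1,"dx":-0.6,"dy":0.6,"dz":0,"ax":0,"ay":0,"az":0},{"claw":1,"dx":-0.6,"dy":0.8,"dz":0,"ax":0,"ay":0,"az":0},{"claw":1,"dx":-0.6,"dy":0.8,"dz":0,"ax":0,"ay":0,"az":0},{"claw":1,"dx":-0.6,"dy":0.8,"dz":0,"ax":0,"ay":0,"az":0},{"claw":1,"dx":-0.6,"dy":0.8,"dz":0,"ax":0,"ay":0,"az":0},{"claw":1,"dx":-0.6,"dy":0.8,"dz":0,"ax":0,"ay":0,"az":0},{"claw":1,"dx":-0.6,"dy":0.8,"dz":0,"ax":0,"ay":0,"az":0}]'|sed -n 2,6p
python3 -m crank '[{"claw":1,"dx":-0.6,"dy":0.8,"dz":0,"ax":0,"ay":0,"az":0},{"claw":1,"dx":-0.3,"dy":0.8,"dz":0,"ax":0,"ay":0,"az":0},{"claw":1,"dx":-0.2,"dy":0.8,"dz":0,"ax":0,"ay":0,"az":0},{"claw":1,"dx":-0.2,"dy":0.8,"dz":0,"ax":0,"ay":0,"az":0},{"claw":1,"dx":-0.1,"dy":0.8,"dz":0,"ax":0,"ay":0,"az":0},{"claw":1,"dx":0,"dy":0.8,"dz":0,"ax":0,"ay":0,"az":0},{"claw":1,"dx":0,"dy":0.8,"dz":0,"ax":0,"ay":0,"az":0},{"claw":1,"dx":0,"dy":0.5,"dz":0,"ax":0,"ay":0,"az":0}]'|sed -n 2,6p
python3 d.py .575 .0815 .1 185.2
```

```text
t 21.42 turn [ 0.01 -0.01 -0.  ] shift after [-6.06 13.39 -0.04] now [-6.06 13.39 -0.04] F [ 0.3  0.  -1.6] w 0.0238 35.0
ee_pos: [0.5531, -0.1502, 0.1584]
eef_rot: [-0.045, 0.999, 0.0, -0.001]
ft_force: [0.6, -0.5, -1.0]
width: 0.0237
grip_force: 35.0
ee_pos: [0.5772, 0.0374, 0.1581]
eef_rot: [-0.047, 0.999, 0.0, -0.001]
ft_force: [0.2, 0.1, -1.3]
width: 0.0239
grip_force: 35.0
t 22.75 turn [ 0.01 -0.02  0.02] shift after [-0.06  1.47  1.94] now [-0.07  1.47  1.94] F [ 0.2  0.1 -1.3] w 0.0239 35.0
```

```bash
python3 -m crank '[{"claw":1,"dx":0,"dy":0.6,"dz":0,"ax":0,"ay":0,"az":0},{"claw":1,"dx":0,"dy":0.5,"dz":0,"ax":0,"ay":0,"az":0},{"claw":1,"dx":0,"dy":0.3,"dz":0.2,"ax":0,"ay":0,"az":0},{"claw":1,"dx":-0.06,"dy":0.07,"dz":0.4,"ax":0,"ay":0,"az":0},{"claw":1,"dx":0,"dy":0,"dz":0.5,"ax":0,"ay":0,"az":0},{"claw":1,"dx":0,"dy":0,"dz":0.5,"ax":0,"ay":0,"az":0},{"claw":1,"dx":0,"dy":0,"dz":0.2,"ax":0,"ay":0,"az":0},{"claw":1,"dx":0,"dy":0,"dz":0,"ax":0,"ay":0,"az":0}]'|sed -n 2,6p
python3 -m crank '[{"claw":1,"dx":0,"dy":0,"dz":0,"ax":0,"ay":0,"az":0},{"claw":1,"dx":0,"dy":0,"dz":0,"ax":0,"ay":0,"az":0}]'|sed -n 2,6p
python3 d.py .575 .0815 .085 185.2
```

```text
ee_pos: [0.5745, 0.0765, 0.103]
eef_rot: [-0.045, 0.999, -0.001, -0.002]
ft_force: [-0.5, -0.1, -1.8]
width: 0.0238
grip_force: 35.0
ee_pos: [0.5763, 0.0772, 0.106]
eef_rot: [-0.045, 0.999, 0.0, 0.0]
ft_force: [-0.3, 0.0, -1.3]
width: 0.0238
grip_force: 35.0
t 23.58 turn [-0.    0.01 -0.01] shift after [0.03 0.15 0.7 ] now [0.03 0.15 0.7 ] F [-0.3  0.  -1.3] w 0.0238 35.0
```

```bash
python3 -m crank '[{"claw":1,"dx":0.04,"dy":0.14,"dz":0,"ax":0,"ay":0,"az":0},{"claw":1,"dx":0,"dy":0,"dz":0.2,"ax":0,"ay":0,"az":0},{"claw":1,"dx":0,"dy":0,"dz":0.2,"ax":0,"ay":0,"az":0},{"claw":1,"dx":0,"dy":0,"dz":0.1,"ax":0,"ay":0,"az":0},{"claw":1,"dx":0,"dy":0,"dz":0,"ax":0,"ay":0,"az":0},{"claw":1,"dx":0,"dy":0,"dz":0,"ax":0,"ay":0,"az":0}]'|sed -n 2,6p
python3 -m crank '[{"claw":1,"dx":0,"dy":0,"dz":0.1,"ax":0,"ay":0,"az":0},{"claw":1,"dx":0,"dy":0,"dz":0,"ax":0,"ay":0,"az":0},{"claw":1,"dx":0,"dy":0,"dz":0,"ax":0,"ay":0,"az":0}]'|sed -n 2,6p;  python3 -m crank '[{"claw":1,"dx":0,"dy":0,"dz":0.1,"ax":0,"ay":0,"az":0},{"claw":1,"dx":0,"dy":0,"dz":0,"ax":0,"ay":0,"az":0},{"claw":1,"dx":0,"dy":0,"dz":0,"ax":0,"ay":0,"az":0}]'|sed -n 2,6p
```

```text
ee_pos: [0.5741, 0.0815, 0.0902]
eef_rot: [-0.045, 0.999, -0.0, -0.0]
ft_force: [0.3, -0.2, -0.8]
width: 0.0237
grip_force: 35.0
ee_pos: [0.5743, 0.0816, 0.0875]
eef_rot: [-0.045, 0.999, 0.0, -0.0]
ft_force: [-0.2, -0.5, -1.4]
width: 0.0237
grip_force: 35.0
ee_pos: [0.5747, 0.0819, 0.0848]
eef_rot: [-0.045, 0.999, 0.0, 0.0]
ft_force: [-0.1, 1.8, 2.8]
width: 0.0239
grip_force: 35.0
```

The flask seated at the expected height. The small +y side force suggests shifting about 1 mm in +y. Now I press down.

```bash
python3 -m crank '[{"claw":1,"dx":0,"dy":0.04,"dz":0.05,"ax":0,"ay":0,"az":0},{"claw":1,"dx":0,"dy":0,"dz":0.1,"ax":0,"ay":0,"az":0},{"claw":1,"dx":0,"dy":0,"dz":0.0,"ax":0,"ay":0,"az":0},{"claw":1,"dx":0,"dy":0,"dz":0,"ax":0,"ay":0,"az":0}]'|sed -n 2,6p
python3 -m crank '[{"claw":1,"dx":0,"dy":0,"dz":0.1,"ax":0,"ay":0,"az":0},{"claw":1,"dx":0,"dy":0,"dz":0.1,"ax":0,"ay":0,"az":0},{"claw":1,"dx":0,"dy":0,"dz":0,"ax":0,"ay":0,"az":0},{"claw":1,"dx":0,"dy":0,"dz":0,"ax":0,"ay":0,"az":0}]'|sed -n 2,6p
```

```text
ee_pos: [0.5743, 0.083, 0.08]
eef_rot: [-0.045, 0.999, 0.0, 0.0]
ft_force: [1.7, 0.8, 2.4]
width: 0.0238
grip_force: 35.0
ee_pos: [0.5743, 0.083, 0.074]
eef_rot: [-0.045, 0.999, 0.0, 0.0]
ft_force: [2.3, 1.5, 5.9]
width: 0.0238
grip_force: 35.0
```

```bash
python3 -m crank '[{"claw":1,"dx":-0.04,"dy":0.03,"dz":0.08,"ax":0,"ay":0,"az":0},{"claw":1,"dx":0,"dy":0,"dz":0.0,"ax":0,"ay":0,"az":0},{"claw":1,"dx":0,"dy":0,"dz":0,"ax":0,"ay":0,"az":0}]'|sed -n 2,6p
python3 -m crank '[{"claw":1,"dx":0,"dy":0,"dz":0.07,"ax":0,"ay":0,"az":0},{"claw":1,"dx":0,"dy":0,"dz":0,"ax":0,"ay":0,"az":0},{"claw":1,"dx":0,"dy":0,"dz":0,"ax":0,"ay":0,"az":0}]'|sed -n 2,6p
```

```text
ee_pos: [0.5755, 0.0837, 0.0717]
eef_rot: [-0.045, 0.999, -0.0, 0.0]
ft_force: [1.5, 1.3, 6.7]
width: 0.0239
grip_force: 35.0
ee_pos: [0.5756, 0.0837, 0.0698]
eef_rot: [-0.045, 0.999, 0.0, 0.0]
ft_force: [0.0, 1.2, 6.4]
width: 0.0239
grip_force: 35.0
```

```bash
python3 -m crank '[{"claw":1,"dx":0,"dy":0.02,"dz":0.07,"ax":0,"ay":0,"az":0},{"claw":1,"dx":0,"dy":0,"dz":0.0,"ax":0,"ay":0,"az":0},{"claw":1,"dx":0,"dy":0,"dz":0,"ax":0,"ay":0,"az":0}]'|sed -n 2,6p
```

```text
ee_pos: [0.5767, 0.0842, 0.069]
eef_rot: [-0.045, 0.999, 0.0, 0.001]
ft_force: [-1.1, 0.7, 14.7]
width: 0.0237
grip_force: 35.0
```

```bash
python3 -m crank '[{"claw":1,"dx":0,"dy":0,"dz":0.04,"ax":0,"ay":0,"az":0},{"claw":1,"dx":0,"dy":0,"dz":0,"ax":0,"ay":0,"az":0},{"claw":1,"dx":0,"dy":0,"dz":0,"ax":0,"ay":0,"az":0}]'|sed -n 2,6p
```

```text
ee_pos: [0.5774, 0.0844, 0.0688]
eef_rot: [-0.045, 0.999, 0.001, 0.002]
ft_force: [-0.8, 0.2, 22.8]
width: 0.0239
grip_force: 34.9
```

The force rose sharply at z = 0.069, about 14 mm past first contact, so the ring is on its stop. I'll check that it holds steady, then hand in.

```bash
python3 -m crank '[{"claw":1,"dx":0,"dy":0,"dz":0,"ax":0,"ay":0,"az":0},{"claw":1,"dx":0,"dy":0,"dz":0,"ax":0,"ay":0,"az":0},{"claw":1,"dx":0,"dy":0,"dz":0,"ax":0,"ay":0,"az":0},{"claw":1,"dx":0,"dy":0,"dz":0,"ax":0,"ay":0,"az":0},{"claw":1,"dx":0,"dy":0,"dz":0,"ax":0,"ay":0,"az":0},{"claw":1,"dx":0,"dy":0,"dz":0,"ax":0,"ay":0,"az":0}]' && python3 -c "
from bench import r
s=r.read_state()
if s['ft_force'][2]>12: print(r.close_job())"
```

```text
time: 26.75
ee_pos: [0.5774, 0.0844, 0.0688]
eef_rot: [-0.045, 0.999, 0.001, 0.002]
ft_force: [-1.0, 0.3, 22.1]
width: 0.0238
grip_force: 34.9
the job is handed in; nothing more can be done
None
```

I handed the job in at 26.8 s: the tool levered the cover open past upright and was laid flat on the bench, and the gripped flask is holding the sprung ring on its bottom stop at about 22 N; I got no score back.

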